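Clear the kitchen island after play: toys into the bucket, the jar into the kitchen tray

ROBOT

A 6-joint arm with a two-finger parallel gripper is mounted at the origin on the work surface. World frame = base frame: x ahead of the robot, y to its left, z up, the work surface at z = 0. Lengths are in m, angles in rad, forces in N, time in s.
With the tool pointing down it reaches from about 0.225 to 0.875 m from the base axis. Payload 3.4 kg.
Tool frame: the origin (TCP) lies at the very end of the fingers, on their centre line; the grasp point (between the pads) lies 19 mm behind it (grasp_offset is the distance from the TCP to the grasp point, in m); y points along the fingers, z is the direction in which the jaws open and shut, and the axes are right-handed (so a half turn about y gives the same grasp; the last joint's range is limited). The gripper opens to 85 mm and grips with 20 to 120 N. Pads are 22 mm wide; open, the fingers measure 114 mm over their backs; the gripper's body (76 mm by 85 mm) begins 54 mm behind the grasp point. The pads swing forward as they close: fully open they stand 13 mm farther back than shut.
Start: joints at [1.052, 0.276, 1.505, -0, 1.361, -0.121], TCP at [0.223, 0.53, 0.231] pointing down, gripper open.
Joint ranges: [-2.89, 2.89], [-0.75, 2.08], [0.22, 2.7], [-1.18, 4.32], [0.11, 2.71], [-2.7, 2.7]. Speed limits (rad/s): [2.57, 2.57, 3.14, 3.14, 3.14, 3.14].

INTERFACE

Orientations are given as a unit quaternion [w, x, y, z].
In Python, from rig import get_state, get_image, sign_off, grasp_offset gives the robot as it stands.
- The arm moves only by the shell command python3 -m jog 'ROWS' [FORCE]. ROWS is JSON, one flat list of numbers, 7 for each row, row after row: the closure in counts, from 0 (fully open) to 255 (shut), then the shift along the tool's x, y, z in cm, then the turn, a rotation vector about the tool's x, y, z in units of 8 degrees (1.0 is 8 degrees). In form: [jaw, tx, ty, tz, rx, ry, rz, jaw, tx, ty, tz, rx, ry, rz, ...]. A call has 1 to 12 rows; each row is the pose to reach, as a shift and turn from the pose commanded when the call began, along the tool's axes at that moment; what a row does not reach only later rows make up. A row lasts 1/8 s, in which the tool goes at most 62.5 mm and 10.7 degrees, less where a joint would pass 70% of its speed; a pose out of reach is approached as far as the arm can. A call with a gripper value outside its range is refused whole. The fingers move at their own pace and stop on an object; FORCE is the grip in N (left out, the last holds). Time passes only in rows, so rows that repeat a pose let the fingers close. It gives the time, the measured TCP pose, the force and the opening at its end, in the units of the state.
- get_state(): the state, without advancing time (a new reading comes with each control period).
- get_image(name): name is "scene" or "top" or "wrist"; returns a dict with "color" (400x640x3 uint8, blue, green, red), "mtx" (3x3 intrinsics, pixels), "k1" (the pictures are not rectified: a ray, as slopes to the right and down, at radius r is drawn at 1 + k1 r^2 times it, then the intrinsics apply), "R" (3x3) and "t" (3): a world point X has camera coordinates R X + t; the wrist camera has in their place "tool_from_camera" (4x4, takes a point from camera to tool coordinates, whose origin is the TCP and whose axes are the tool frame's). Camera axes: x right, y down, z forward; pixel columns grow to the right and rows downward; lengths in m; the calibration is good to about 2 mm. A picture is of the moment at which its call begins: read the wrist's pose just before it. There is no depth.
- sign_off(): hands the job in, once; it reports no verdict.
The state is a dict: "clock": time; "qpos": joint angles; "qd": joint speeds; "effort": joint torques, N m; "position": TCP position; "ee_rot": TCP orientation; "contact_force": force on the tool from outside, world axes, zero at the start; "moment": the same for the moment, N m; "width": finger opening in m.
Only numpy, scipy, OpenCV 4.12 (cv2) and the standard library are available. Lean on these libraries where they do the work, as an engineer would, in place of code of your own. Each camera call takes 0.05 s, during which the arm holds its last target.

TASK

Clear the island after play: lift the pink bucket off its two pegboard hooks, stand it upright on the counter and put both toys (the toy car and the slide whistle) in it. The capped glass jar goes in the wooden tray with the mallet already there: keep it upright all the way and set it down gently, standing on the tray's floor, not dropped. Leave the mug, the oil cruet and the sugar bowl where they stand.

Things in the scene. Friction and masses are not known exactly. Their poses are not given: they have to be found in the camera images.
- pegboard: White pegboard panel, fixed, 460 wide, 12 thick, lower edge 105 and top edge 365 above the counter, on two posts behind it. Origin: on the counter below the middle of its front face. x: level, into the panel (the front looks along -x, where the hooks are), y: along the panel, z up. Flat utensils hang against its ends (y = -185, +185, within 30 of the face).
- hook_a (a point): Seat of one aluminium hook (6 mm rod): its rod centre, 292 above the counter and 100 in front of the panel, at panel y = +50. The rod comes level out of the panel (z = 298), dips to this seat and ends in an upturned tip, 28 farther out from the panel and 26 higher.
- hook_b (a point): Seat of the other hook, the same, at panel y = -50.
- bucket: Pink plastic bucket, 140 high, 168 across at the rim, 128 at the base, wall 4, floor 5, 0.2 kg, open on top. Starts hanging by its bail on both hooks, its base about 88 above the counter. Origin: centre of its underside; z: up along its axis; y: along the line of the bail's pivots (126 above the base, at the rim's outside), parallel to the panel at the start.
- bail_grip (a point): Middle of the bail's top bar (white, round, 10 thick, 132 long along bucket y, 87 from the pivot line, 213 above the base when upright). The hooks carry it 50 to either side, so it can be pinched here; it must rise 30 to clear the hook tips. The bail swings loosely 1.36 rad either way: held by it the bucket hangs below; let go, it falls (or needs a nudge) to one side, along the rim.
- tray: Wooden serving tray, loose, 1.1 kg, 270 long (x) by 200 wide (y), walls 8 thick and 45 high, floor 8 thick, inside 254 by 184; at both ends (x = -131, +131) a hand-hold bar rises to 78. Origin: centre of its underside; z up.
- jar: Glass jar with screwed metal cap, a kitchen thing, standing; 106 high, body 66 in diameter up to z = 72, cap 60 in diameter from z = 89 to 106; about 0.3 kg. Origin: centre of its underside; z: up along its axis.
- mallet: Wooden meat mallet, lying flat in the tray all along, 175 long along its x. Head: block 56 (x) by 85 (y) by 56 high, centre at x = +62. Handle: round, 22 in diameter, axis at z = 28, from x = +34 to -85, with a 26 bulge at x = -77. Centre of mass at x = +48; about 0.26 kg. Origin: on the underside plane near mid-length; z up.
- car: Purple toy car, a toy, on wheels that do not turn; 95 long (x), body 44 wide (y), 50 over the wheels, 50 high; cabin 50 long, 38 wide, centred at x = -6, from z = 32 to 50; wheels 26 in diameter at x = -29 and +29. About 0.11 kg. Origin: centre of its underside; z up.
- whistle: Teal slide whistle, a toy, lying flat, 150 long along its x: square mouthpiece (24 by 24) from x = -75 to -43, tube 24 in diameter to x = +45, thin rod, white knob to x = +75. 0.05 kg. Origin: on the underside at mid-length; z up. Almost as long as the bucket's mouth is wide (160 inside), so it goes in best tilted.
- mug: White mug, bystander, standing upright, 80 in diameter, 90 high, handle on its +y side (to about 75 from the axis). Origin: centre of its underside.
- cruet: Green glass oil cruet with a cork stopper, bystander, standing upright, 60 in diameter up to z = 95, then narrowing to a neck; 180 high. Origin: centre of its underside.
- sugar_bowl: Blue lidded sugar bowl, bystander, standing upright, 94 in diameter, 91 high with its knob. Origin: centre of its underside.

How it is judged:
By the outcome, as a careful person would: the job done as asked, in the order asked, and still so for the second after the job is handed in, with the robot touching nothing.
It also fails if it takes over 72 s, if anything falls off the work surface, if the arm or the gripper's body presses on something with over 40 N, if the wrist force passes 120 N, or if a joint passes its speed limit or range.

## Working session

There is one attempt and no reset: what is moved stays moved. The work goes in short steps, Python scripts to look and compute and a shell command to move; the robot and the scene stay as the last step left them, time stands still between calls to the robot, and variables do not carry over. Pictures are saved under pics/ and viewed, and the job is handed in when it is done.

```bash
ls -la; mkdir -p pics
python3 - <<'E'
from rig import get_state,get_image,grasp_offset
import cv2
s=get_state();print(s,grasp_offset)
for n in("scene","top","wrist"):
    i=get_image(n);cv2.imwrite(f"pics/{n}0.png",i["color"])
    print(n,{k:v for k,v in i.items() if k!="color"})
E
```

```text
total 12
drwxr-xr-x  3 agent agent 4096 Dec  6 06:05 .
drwxr-xr-x 23 root  root  4096 Dec  6 06:05 ..
drwxr-xr-x  2 agent agent 4096 Dec  6 06:05 pics
{'clock': 0.0, 'qpos': array([ 1.05199711e+00,  2.76606034e-01,  1.50613475e+00, -2.23618357e-05,
        1.36067895e+00, -1.21020696e-01]), 'qd': array([-0.00040183,  0.0001081 , -0.00049804,  0.00081268, -0.00033485,
       -0.00028258]), 'effort': array([ 6.44451138e-04, -4.16772366e+01, -2.45803052e+01,  3.46628449e-04,
        1.10634678e-02, -2.17055242e-05]), 'position': array([0.22250116, 0.52963985, 0.23043276]), 'ee_rot': array([-0.69255174,  0.693783  , -0.13990471,  0.1395131 ]), 'contact_force': array([ 0.43681712, -0.29769772,  1.06637464]), 'moment': array([ 0.0159568 , -0.05198148, -0.03181006]), 'width': 0.08559879673972842} 0.0187
scene {'mtx': array([[368.2685798 ,   0.        , 320.59192877],
       [  0.        , 368.2685798 , 198.31147342],
       [  0.        ,   0.        ,   1.        ]]), 'k1': -0.03832823410492304, 'R': array([[-0.34418494,  0.93885367, -0.00951327],
       [ 0.80043521,  0.28811436, -0.52563
[... 400 characters left out ...]
465570e-04, -1.75473083e-01],
       [ 1.75466432e-01, -4.95318262e-03, -9.84472954e-01]]), 't': array([0.03671971, 0.61532202, 1.40355138])}
wrist {'mtx': array([[301.65407182,   0.        , 317.17329378],
       [  0.        , 301.65407182, 198.39845566],
       [  0.        ,   0.        ,   1.        ]]), 'k1': -0.03432355888689419, 'tool_from_camera': array([[ 4.66292223e-04,  9.52751436e-01,  3.03750693e-01,
        -7.74229439e-02],
       [-2.37095601e-04, -3.03750612e-01,  9.52751547e-01,
        -1.42740716e-01],
       [ 9.99999863e-01, -5.16278589e-04,  8.42566263e-05,
        -3.55065133e-04],
       [ 0.00000000e+00,  0.00000000e+00,  0.00000000e+00,
         1.00000000e+00]])}
```

View pics/scene0.png

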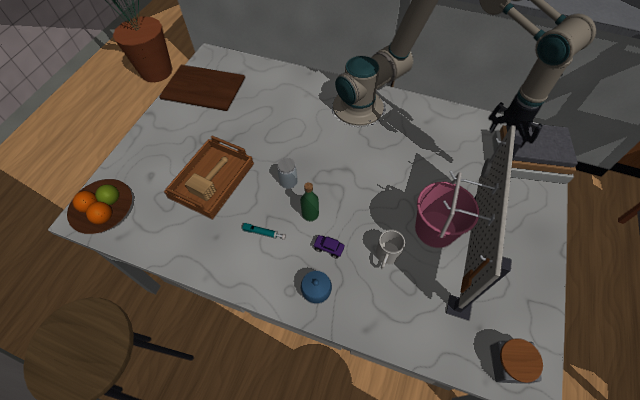

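View pics/top0.png

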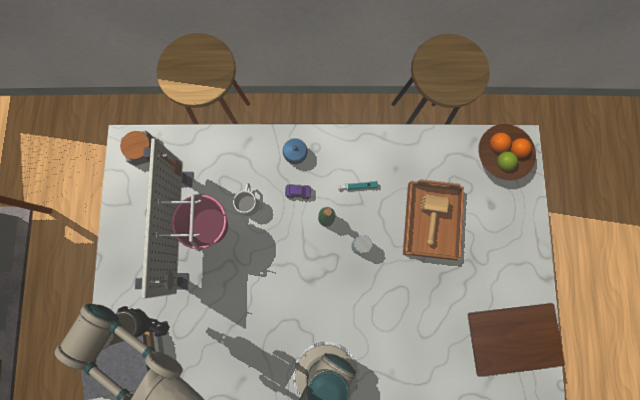

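View pics/wrist0.png

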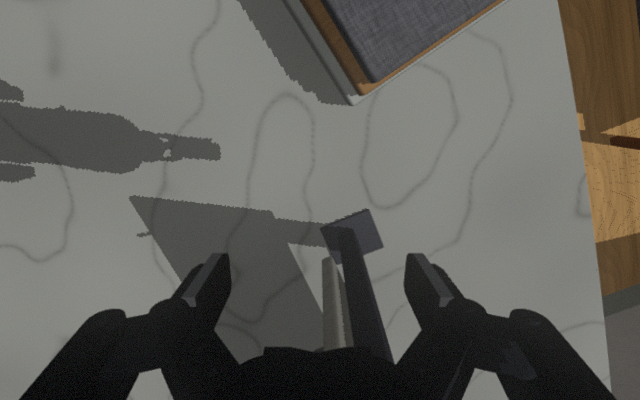

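```bash
cat > h.py <<'E'
import numpy as np, cv2, json
from rig import get_state,get_image,grasp_offset
from scipy.spatial.transform import Rotation as Rn
def K(c):
    # pixel dist model: scale 1+k1 r^2 => opencv k1
    return c["mtx"],np.array([c["k1"],0,0,0.])
def pose(c,s=None):
    if "R" in c: return c["R"],c["t"]
    T=np.eye(4);q=s["ee_rot"];T[:3,:3]=Rn.from_quat([q[1],q[2],q[3],q[0]]).as_matrix();T[:3,3]=s["position"]
    M=np.linalg.inv(T@c["tool_from_camera"]);return M[:3,:3],M[:3,3]
def ray(c,uv,s=None):
    R,t=pose(c,s);m,d=K(c)
    p=cv2.undistortPoints(np.array([[uv]],float),m,d)[0,0]
    v=R.T@np.array([p[0],p[1],1]);return -R.T@t,v/np.linalg.norm(v)
def plane(c,uv,z,s=None):
    o,v=ray(c,uv,s);return o+v*(z-o[2])/v[2]
def tri(*rs):
    A=np.zeros((3,3));b=np.zeros(3)
    for o,v in rs:
        P=np.eye(3)-np.outer(v,v);A+=P;b+=P@o
    x=np.linalg.solve(A,b);return x,[np.linalg.norm((np.eye(3)-np.outer(v,v))@(x-o))*1000 for o,v in rs]
def proj(c,X,s=None):
    R,t=pose(c,s);m,d=K(c);return cv2.projectPoints(np.atleast_2d(np.array(X,float)),cv2.Rodrigues(R)[0],t,m,d)[0][:,0]
def tool(s):
    q=s["ee_rot"];return Rn.from_quat([q[1],q[2],q[3],q[0]])
E
python3 - <<'E'
import cv2
for n,(x,y,w,h),f in [("scene",(360,110,220,220),3),("scene",(150,130,220,180),3.5),("top",(120,120,220,190),3.5),("top",(270,120,220,160),3.5)]:
    im=cv2.imread(f"pics/{n}0.png")[y:y+h,x:x+w]
    im=cv2.resize(im,None,fx=f,fy=f,interpolation=cv2.INTER_CUBIC)
    for k in range(0,w,20): cv2.putText(im,str(x+k),(int(k*f),8),0,.3,(0,0,255),1)
    for k in range(0,h,20): cv2.putText(im,str(y+k),(0,int(k*f)+4),0,.3,(0,0,255),1)
    im=im[:600,:800]
    cv2.imwrite(f"pics/{n}_c{x}.png",im)
E
```

```text
(no output)
```

View pics/scene_c360.png

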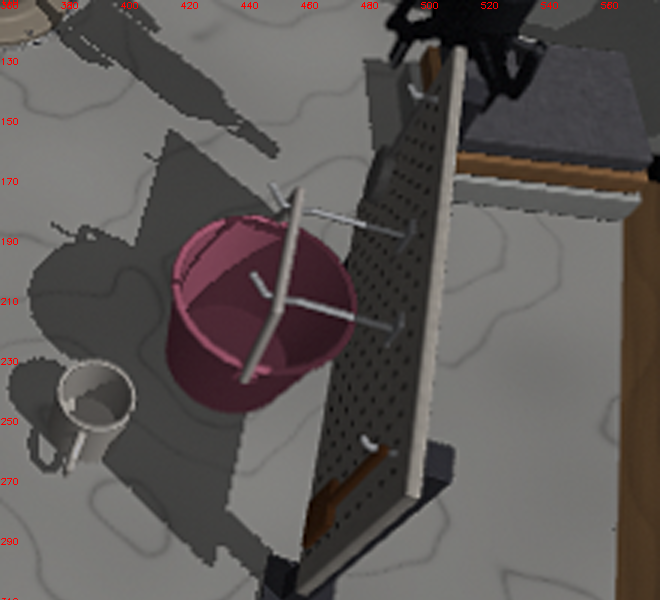

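View pics/scene_c150.png

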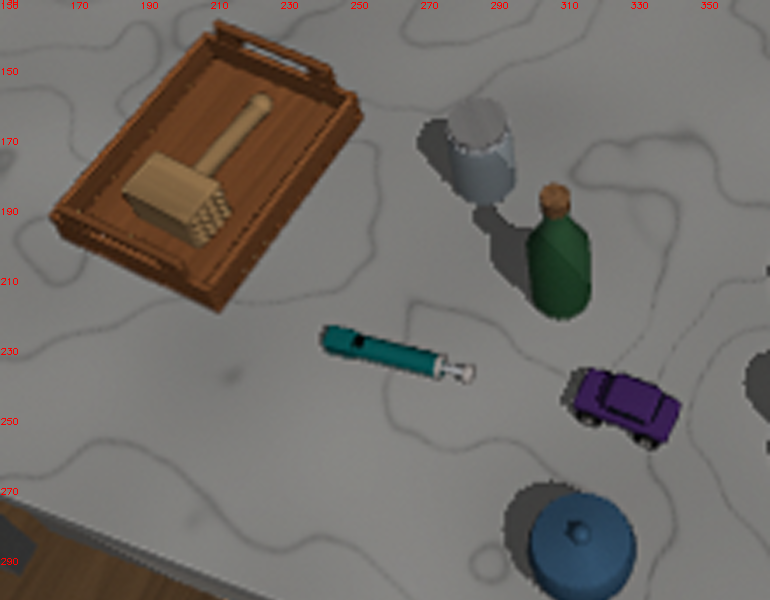

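View pics/top_c120.png

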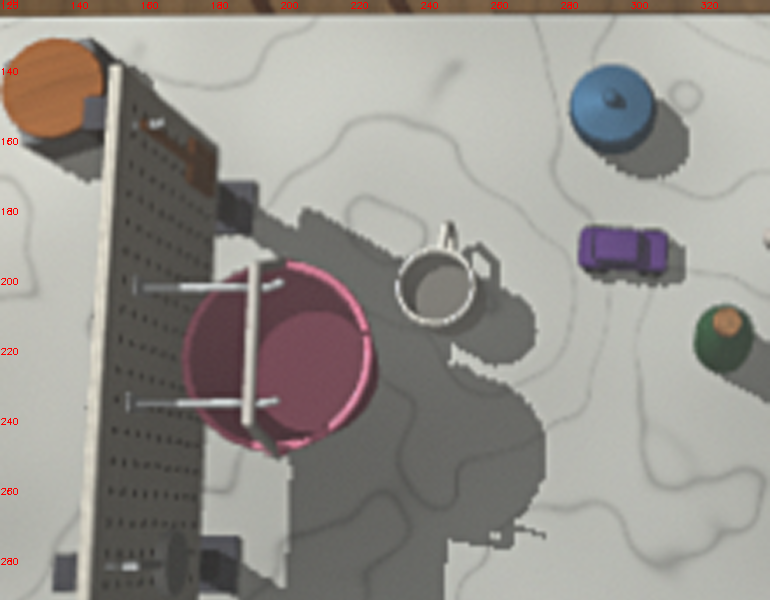

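View pics/top_c270.png

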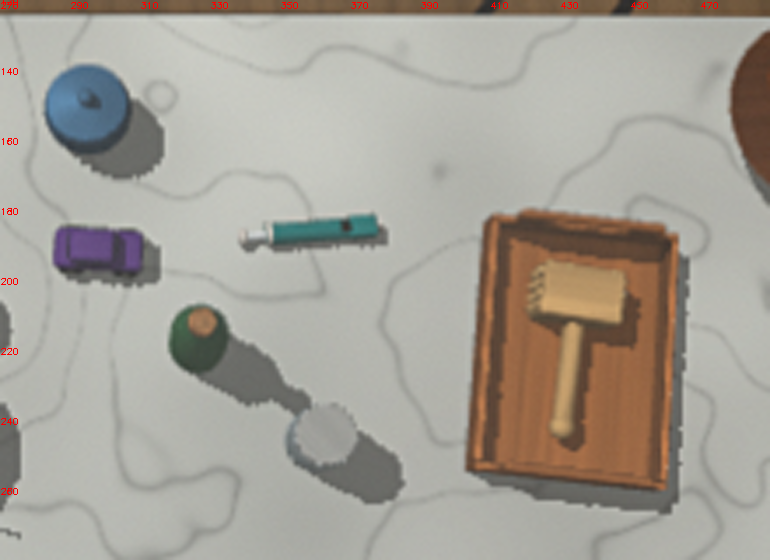

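Run:
```python
from h import *
S=get_image("scene");T=get_image("top")
np.set_printoptions(precision=4,suppress=True)
def tt(n,a,b):print(n,*tri(ray(S,a),ray(T,b)))
tt("hookb x bar",(452,209),(191,201.5));tt("hooka x bar",(456,180),(190.5,234.5))
tt("board top far",(497.5,276),(153,138))
for uv in((153,138),(147,280)):print("boardtop",plane(T,uv,.365))
print("cap jar",plane(T,(362.3,243.5),.106),plane(S,(286.5,164),.106))
tt("cork",(308.5,184.5),(327.5,211.5))
print("mug rim",plane(T,(244,201),.09),plane(S,(391.5,241.5),.09))
print("sugar",plane(T,(294.5,150.5),.05))
print("whistle knob",plane(T,(339,188.3),.012),plane(S,(283.5,236),.012)," mouth end",plane(T,(377.5,185),.012),plane(S,(243.5,227),.012))
print("car roof",plane(T,(295,191),.05))
# car mask
for n,c in(("top",T),("scene",S)):
    hsv=cv2.cvtColor(c["color"],cv2.COLOR_BGR2HSV)
    for name,lo,hi,z in(("car",(120,90,30),(145,255,255),.03),("teal",(82,120,40),(98,255,255),.012),("pink",(160,70,50),(179,255,255),.2),("blue",(98,110,40),(112,255,255),.05)):
        m=cv2.inRange(hsv,lo,hi);k,l,st,ce=cv2.connectedComponentsWithStats(m)
        i=1+np.argmax(st[1:,4]);r=cv2.minAreaRect(np.argwhere(l==i)[:,::-1].astype(np.float32))
        print(n,name,st[i],ce[i],r,plane(c,ce[i],z)[:2]); 
        if name in("car","teal"):print("  box",[plane(c,p,z)[:2].round(4).tolist() for p in cv2.boxPoints(r)])
for nm,uv in(("UL",(408,181)),("UR",(463.5,187)),("LR",(460,262)),("LL",(404.5,254))):print("tray",nm,plane(T,uv,.045 if nm!="x" else 0))
print("mallet head",[plane(T,p,.056)[:2] for p in((426.5,195),(449,197),(447.5,212),(424,209))],"end",plane(T,(430.5,243),.04))
```

```text
hookb x bar [0.5687 0.4098 0.2912] [np.float64(3.890139186378392), np.float64(3.8901391863784855)]
hooka x bar [0.4692 0.4065 0.2869] [np.float64(4.822612357324902), np.float64(4.822612357324772)]
board top far [0.748  0.5172 0.3552] [np.float64(0.43760428000861196), np.float64(0.4376042800086438)]
boardtop [0.7446 0.5135 0.365 ]
boardtop [0.3358 0.5022 0.365 ]
cap jar [ 0.4538 -0.1245  0.106 ] [ 0.4576 -0.1266  0.106 ]
cork [ 0.5546 -0.0041  0.177 ] [np.float64(0.8482967865959073), np.float64(0.8482967865959085)]
mug rim [0.605  0.2882 0.09  ] [0.6115 0.2863 0.09  ]
sugar [0.8023 0.1132 0.05  ]
whistle knob [ 0.6666 -0.0529  0.012 ] [ 0.6746 -0.0547  0.012 ]  mouth end [ 0.6792 -0.1979  0.012 ] [ 0.6899 -0.1957  0.012 ]
car roof [0.6488 0.1102 0.05  ]
top car [286 185  16  11 129] [293.2868 189.7752] ((293.5, 190.0), (10.0, 15.0), 90.0) [0.6575 0.1175]
  box [[0.6755, 0.1446], [0.6755, 0.089], [0.6378, 0.0889], [0.6378, 0.1442]]
top teal [349 183  18   5  47] [357.617  185.0213] ((357.5069274902344, 185.082763671875), (2.7405011653900146, 17.273462295532227), 85.2363510131836) [ 0.6
[... 742 characters left out ...]
068687438965), 14.03624439239502) [ 0.6827 -0.1454]
  box [[0.7003, -0.1984], [0.674, -0.2049], [0.6648, -0.092], [0.6908, -0.0869]]
scene pink [ 417  182   62   66 2208] [438.7726 214.7976] ((439.059326171875, 213.78338623046875), (60.659576416015625, 59.78257369995117), 55.92280578613281) [0.54   0.3897]
scene blue [301 271  30  32 747] [315.8889 286.5382] ((315.5, 286.5), (31.0, 29.0), 90.0) [0.8111 0.1125]
tray UL [ 0.6871 -0.3058  0.045 ]
tray UR [ 0.6645 -0.5111  0.045 ]
tray LR [ 0.3907 -0.4806  0.045 ]
tray LL [ 0.4201 -0.2821  0.045 ]
mallet head [array([ 0.6324, -0.3686]), array([ 0.625 , -0.4509]), array([ 0.5698, -0.4421]), array([ 0.5809, -0.3569])] end [ 0.4593 -0.3791  0.04  ]
```

```bash
cat >> h.py <<'E'
np.set_printoptions(precision=4,suppress=True)
def target(yaw_deg,tilt=None):
    """tool down, jaw (tool z) along world angle yaw"""
    a=np.radians(yaw_deg);z=np.array([np.cos(a),np.sin(a),0]);y=np.array([0,0,-1.]);x=np.cross(y,z)
    return Rn.from_matrix(np.stack([x,y,z],1))
def rows(s,pts):
    """pts: list of (xyz TCP, Rotation or None)"""
    R0=tool(s)
    for p,R in pts:
        d=R0.inv().apply(np.array(p)-s["position"])*100
        r=(R0.inv()*R).as_rotvec(degrees=True)/8 if R is not None else np.zeros(3)
        print(np.array(p),"->",d.round(2),r.round(3))
E
python3 - <<'E'
from h import *
s=get_state();print(tool(s).as_matrix())
z=tool(s).as_matrix()[:,2];print(np.degrees(np.arctan2(z[1],z[0])))
for w in(88,-92):
    print(w);R=target(w);rows(s,[((.223,.53,.40),R),((.519,.408,.40),R),((.519,.408,.281),R),((.519,.25,.40),R)])
E
```

```text
[[ 0.9219 -0.0004  0.3874]
 [-0.3874 -0.0007  0.9219]
 [-0.0001 -1.     -0.0008]]
67.20676547425089
88
[0.223 0.53  0.4  ] -> [  0.03 -16.91   0.01] [ 0.006 -2.599 -0.002]
[0.519 0.408 0.4  ] -> [ 32.04 -16.92   0.23] [ 0.006 -2.599 -0.002]
[0.519 0.408 0.281] -> [32.05 -5.02  0.24] [ 0.006 -2.599 -0.002]
[0.519 0.25  0.4  ] -> [ 38.16 -16.91 -14.34] [ 0.006 -2.599 -0.002]
-92
[0.223 0.53  0.4  ] -> [  0.03 -16.91   0.01] [ 0.003 19.901  0.008]
[0.519 0.408 0.4  ] -> [ 32.04 -16.92   0.23] [ 0.003 19.901  0.008]
[0.519 0.408 0.281] -> [32.05 -5.02  0.24] [ 0.003 19.901  0.008]
[0.519 0.25  0.4  ] -> [ 38.16 -16.91 -14.34] [ 0.003 19.901  0.008]
```

```bash
python3 -m jog '[0,0,-6,0,0,-1,0, 0,0,-12,0,0,-2,0, 0,0,-18,0,0,-3,0, 0,2,-21,-3,0,-3,0, 0,6,-21,-5,0,-3,0, 0,12,-21,-5,0,-3,0, 0,18,-21,-4,0,-3,0, 0,24,-20,-3,0,-3,0, 0,29,-20,-1,0,-3,0, 0,32,-19,0,0,-3,0, 0,32,-19,0,0,-3,0, 0,32,-19,0,0,-3,0]'
python3 - <<'E'
from h import *
s=get_state();w=get_image("wrist");cv2.imwrite("pics/w1.png",w["color"]);print(s["qpos"],s["contact_force"])
print(proj(w,[[.519,.408,.3],[.569,.41,.3],[.469,.4066,.3]],s))
E
```

```text
clock: 1.75
position: [0.5171, 0.4062, 0.4214]
ee_rot: [0.707, -0.707, -0.007, 0.008]
contact_force: [-0.3, 0.5, 0.4]
width: 0.0858
[ 0.5598  0.3802  0.8964  0.0006  1.8659 -1.0322] [-0.2651  0.5338  0.3671]
[[319.5344 193.6133]
 [320.398  243.2594]
 [319.259  138.2544]]
```

View pics/w1.png

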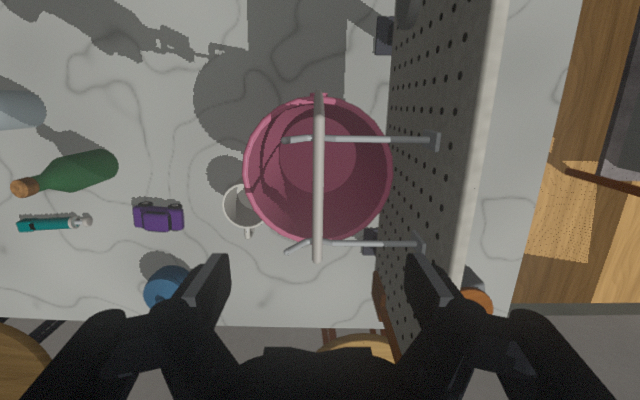

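```bash
python3 -m jog '[0,0.1,5,0.1,0,0,0, 0,0.1,10,0.1,0,0,0, 0,0.1,14.2,0.1,0,0,0, 0,0.1,14.2,0.1,0,0,0, 255,0.1,14.2,0.1,0,0,0, 255,0.1,14.2,0.1,0,0,0, 255,0.1,14.2,0.1,0,0,0, 255,0.1,14.2,0.1,0,0,0, 255,0.1,14.2,0.1,0,0,0, 255,0.1,14.2,0.1,0,0,0]' 60
```

```text
clock: 3.05
position: [0.5191, 0.4071, 0.2802]
ee_rot: [0.707, -0.707, -0.008, 0.007]
contact_force: [-0.1, -1.3, 4.6]
width: 0.0082
```

```bash
python3 -m jog '[255,0,-1,0,0,0,0, 255,0,-2,0,0,0,0, 255,0,-3,0,0,0,0, 255,0,-4,0,0,0,0, 255,0,-4.3,0,0,0,0, 255,0,-4.3,0,0,0,0, 255,0,-4.3,0,0,0,0, 255,0,-4.3,0,0,0,0]'
python3 - <<'E'
from h import *
s=get_state();w=get_image("wrist");cv2.imwrite("pics/w2.png",w["color"]);print(s["contact_force"])
w=get_image("scene");cv2.imwrite("pics/s2.png",cv2.resize(w["color"][100:300,340:560],None,fx=3,fy=3))
E
```

```text
clock: 4.05
position: [0.5186, 0.4071, 0.3218]
ee_rot: [-0.707, 0.707, 0.007, -0.008]
contact_force: [-0.4, -0.3, -1.7]
width: 0.0081
[-0.4133 -0.2836 -1.7182]
```

View pics/w2.png

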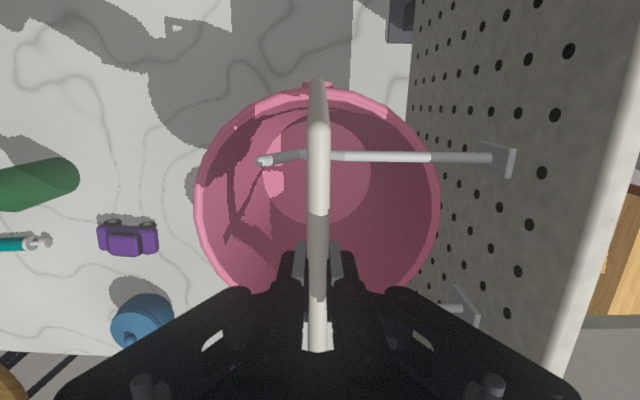

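View pics/s2.png

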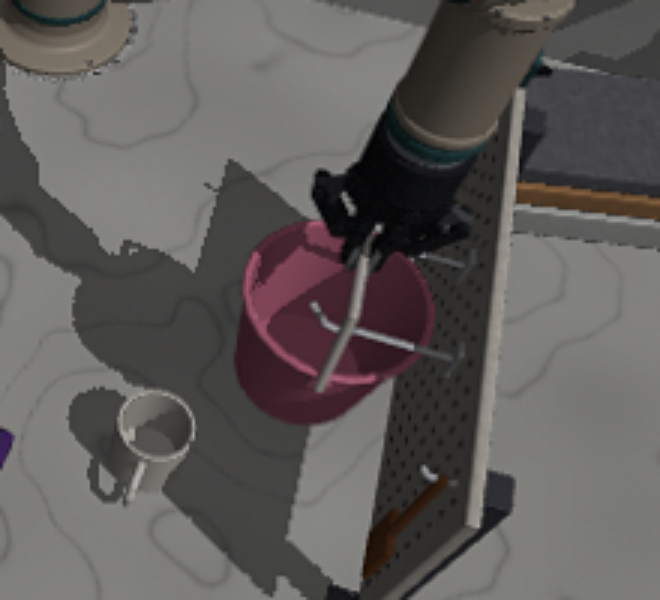

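```bash
python3 -m jog '[255,0,0,-1,0,0,0, 255,0,0,-2.5,0,0,0, 255,0,0,-4.5,0,0,0, 255,-1,0,-7,0,0,0, 255,-3,0,-10,0,0,0, 255,-5,0,-13,0,0,0, 255,-7,0,-16,0,0,0, 255,-9,0,-18.5,0,0,0, 255,-11,0,-20.5,0,0,0, 255,-11.9,0,-21.5,0,0,0, 255,-11.9,0,-21.5,0,0,0, 255,-11.9,0,-21.5,0,0,0]'
python3 -m jog '[255,0,2,0,0,0,0, 255,0,4.5,0,0,0,0, 255,0,7,0,0,0,0, 255,0,9.5,0,0,0,0, 255,0,11,0,0,0,0, 255,0,11.5,0,0,0,0, 255,0,11.5,0,0,0,0, 255,0,11.5,0,0,0,0, 255,0,11.5,0,0,0,0]'
python3 - <<'E'
from h import *
s=get_state();w=get_image("wrist");cv2.imwrite("pics/w3.png",w["color"]);print(s["contact_force"],s["moment"])
w=get_image("scene");cv2.imwrite("pics/s3.png",cv2.resize(w["color"][100:300,340:560],None,fx=3,fy=3))
E
```

```text
clock: 5.65
position: [0.4052, 0.1901, 0.3224]
ee_rot: [0.707, -0.707, -0.008, 0.007]
contact_force: [0.3, -0.6, -2.4]
width: 0.0077
clock: 6.78
position: [0.4048, 0.1899, 0.208]
ee_rot: [0.707, -0.707, -0.008, 0.007]
contact_force: [-0.5, 0.5, -2.2]
width: 0.0079
[-0.5495  0.4808 -2.1563] [0.0304 0.0027 0.0777]
```

View pics/s3.png

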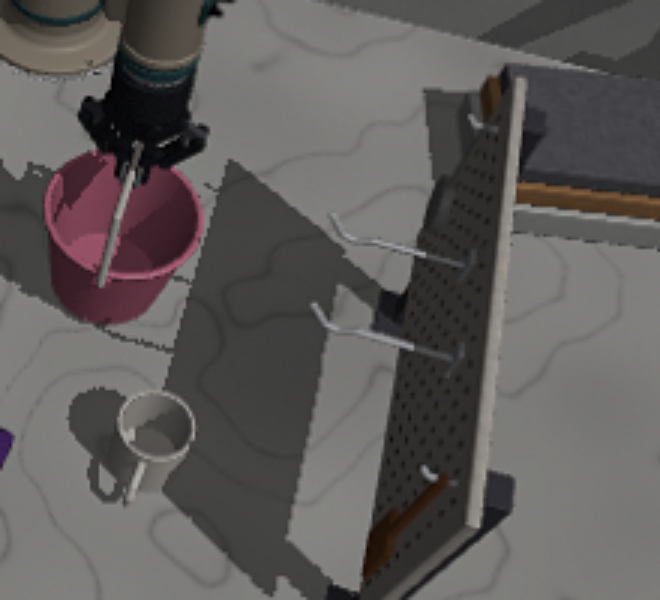

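View pics/w3.png

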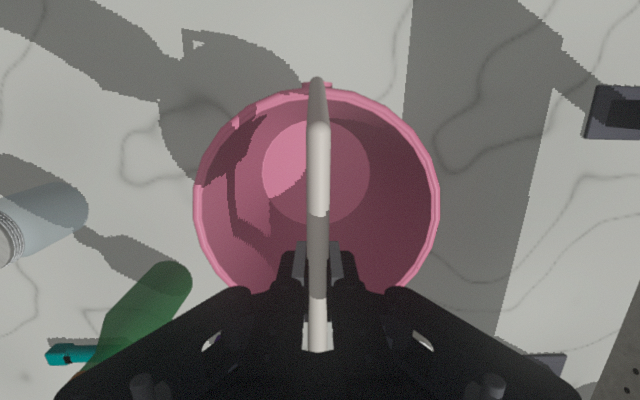

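Bucket is held level, clear of the hooks. Lower to the counter (about 16 mm more).

```bash
python3 -m jog '[255,0,0.6,0,0,0,0, 255,0,1.1,0,0,0,0, 255,0,1.5,0,0,0,0, 255,0,1.7,0,0,0,0, 255,0,1.7,0,0,0,0, 255,0,1.7,0,0,0,0]'
```

```text
clock: 7.62
position: [0.4045, 0.1904, 0.1928]
ee_rot: [0.708, -0.706, -0.008, 0.007]
contact_force: [-5.2, 1.0, 15.0]
width: 0.0076
```

```bash
python3 -m jog '[0,0,0,0,0,0,0, 0,0,0,0,0,0,0, 0,0,0,0,0,0,0, 0,0,0,0,0,0,0, 0,0,0,0,0,0,0, 0,0,0,2,0,0,0, 0,0,0,4,0,0,0, 0,0,0,6,0,0,0, 0,0,0,8,0,0,0, 0,0,-5,9,0,0,0, 0,0,-12,9,0,0,0, 0,0,-12,9,0,0,0]'
python3 - <<'E'
from h import *
s=get_state();w=get_image("wrist");cv2.imwrite("pics/w4.png",w["color"]);print(s["contact_force"],s["moment"])
w=get_image("scene");cv2.imwrite("pics/s4.png",cv2.resize(w["color"][100:300,300:520],None,fx=3,fy=3))
E
```

```text
clock: 9.12
position: [0.4046, 0.281, 0.315]
ee_rot: [0.709, -0.706, -0.011, 0.005]
contact_force: [0.5, -0.1, -0.8]
width: 0.0854
[ 0.5423 -0.146  -0.7825] [-0.0379  0.0429  0.0477]
```

View pics/s4.png

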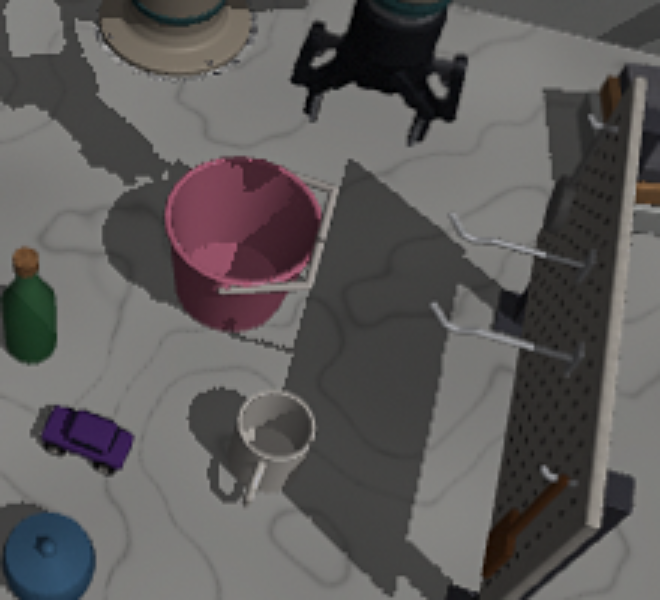

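View pics/w4.png

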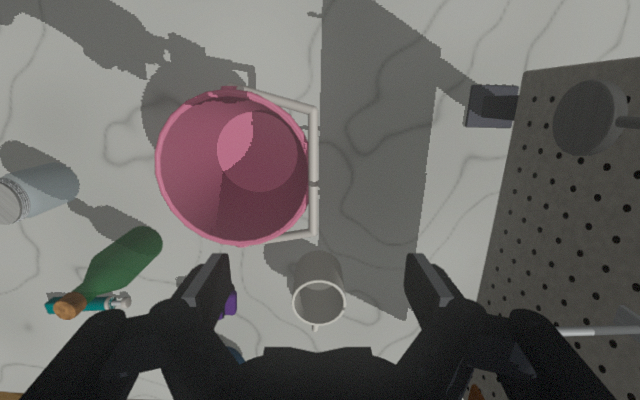

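Run:
```python
from h import *
s=get_state()
rows(s,[((.655,.105,.27),target(0))])
```

```text
[0.655 0.105 0.27 ] -> [ 24.83   4.17 -18.03] [-0.02  11.402  0.006]
```

```bash
python3 -m jog '[0,3,0,-2,0,1.3,0, 0,6,0,-4,0,2.6,0, 0,9,1,-6,0,3.9,0, 0,12,1,-8,0,5.2,0, 0,15,2,-10,0,6.5,0, 0,18,3,-12,0,7.8,0, 0,21,4,-14,0,9.1,0, 0,23,4,-16,0,10.4,0, 0,24.8,4.2,-18,0,11.4,0, 0,24.8,4.2,-18,0,11.4,0, 0,24.8,4.2,-18,0,11.4,0]'
python3 - <<'E'
from h import *
s=get_state();w=get_image("wrist");cv2.imwrite("pics/w5.png",w["color"])
hsv=cv2.cvtColor(w["color"],cv2.COLOR_BGR2HSV)
m=cv2.inRange(hsv,(120,60,20),(150,255,255));k,l,st,ce=cv2.connectedComponentsWithStats(m)
i=1+np.argmax(st[1:,4]);r=cv2.minAreaRect(np.argwhere(l==i)[:,::-1].astype(np.float32));print(st[i],ce[i],r)
for z in(.03,.05):print(plane(w,ce[i],z,s),[plane(w,p,z,s)[:2].round(4).tolist() for p in cv2.boxPoints(r)])
E
```

```text
clock: 10.6
position: [0.653, 0.1053, 0.2666]
ee_rot: [-0.5, 0.501, -0.501, 0.499]
contact_force: [-0.2, -0.3, 0.0]
width: 0.0856
[ 303  132   38   72 2144] [321.1912 167.0849] ((321.4970703125, 167.5768280029297), (34.85884094238281, 71.60091400146484), 2.2025980949401855)
[0.6575 0.1039 0.03  ] [[0.6332, 0.0559], [0.6379, 0.149], [0.6809, 0.1475], [0.6795, 0.0541]]
[0.6573 0.1081 0.05  ] [[0.6343, 0.0626], [0.6387, 0.1508], [0.6795, 0.1493], [0.6781, 0.0609]]
```

View pics/w5.png

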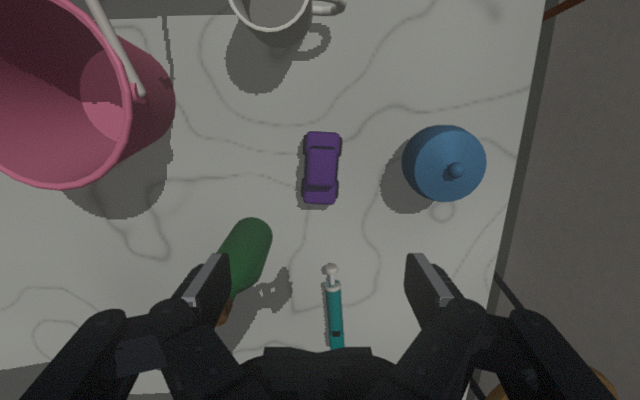

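```bash
python3 -m jog '[0,0.3,5,0.4,0,0.3,0, 0,0.3,10,0.4,0,0.3,0, 0,0.3,15,0.4,0,0.3,0, 0,0.3,20,0.4,0,0.3,0, 0,0.3,24,0.4,0,0.3,0, 0,0.3,25.8,0.4,0,0.3,0, 0,0.3,25.8,0.4,0,0.3,0, 0,0.3,25.8,0.4,0,0.3,0]' 40
python3 - <<'E'
from h import *
s=get_state();w=get_image("wrist");cv2.imwrite("pics/w6.png",w["color"])
E
```

```text
clock: 11.65
position: [0.6596, 0.1023, 0.0123]
ee_rot: [-0.491, 0.489, -0.509, 0.511]
contact_force: [0.4, 0.2, -0.0]
width: 0.0855
```

View pics/w6.png

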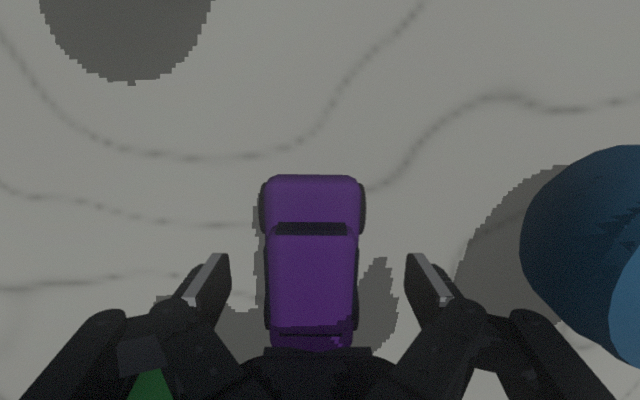

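```bash
python3 -m jog '[0,0,0.4,-0.2,0,0,0, 255,0,0.4,-0.2,0,0,0, 255,0,0.4,-0.2,0,0,0, 255,0,0.4,-0.2,0,0,0, 255,0,0.4,-0.2,0,0,0, 255,0,0.4,-0.2,0,0,0, 255,0,-2,-0.2,0,0,0, 255,0,-6,-0.2,0,0,0, 255,0,-12,-0.2,0,0,0, 255,0,-18,-0.2,0,0,0, 255,0,-22,-0.2,0,0,0, 255,0,-22,-0.2,0,0,0]' 40
python3 - <<'E'
from h import *
s=get_state();w=get_image("wrist");cv2.imwrite("pics/w7.png",w["color"])
T=get_image("top");cv2.imwrite("pics/t7.png",T["color"])
hsv=cv2.cvtColor(T["color"],cv2.COLOR_BGR2HSV)
m=cv2.inRange(hsv,(155,60,50),(179,255,255));x,y,ww,h=cv2.boundingRect(m);print(x,y,ww,h,[plane(T,(x,y+h/2),.135),plane(T,(x+ww-1,y+h/2),.135),plane(T,(x+ww/2,y),.135),plane(T,(x+ww/2,y+h-1),.135)])
rows(s,[((.405,.19,.235),target(-2)),((.405,.19,.09),target(-2))])
E
```

```text
clock: 13.2
position: [0.6579, 0.1022, 0.2342]
ee_rot: [-0.491, 0.487, -0.509, 0.512]
contact_force: [0.0, -0.1, -1.3]
width: 0.0432
245 234 24 53 [array([0.3957, 0.2713, 0.135 ]), array([0.3957, 0.1946, 0.135 ]), array([0.4842, 0.2332, 0.135 ]), array([0.3124, 0.2294, 0.135 ])]
[0.405 0.19  0.235] -> [ -7.72  -0.26 -25.64] [-0.054 -0.049 -0.005]
[0.405 0.19  0.09 ] -> [ -7.71  14.24 -25.74] [-0.054 -0.049 -0.005]
```

View pics/w7.png

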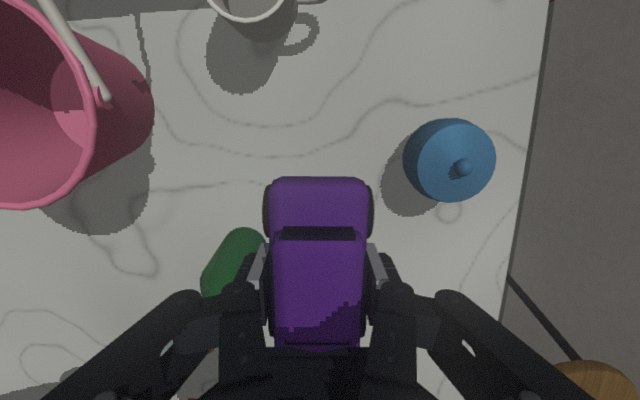

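View pics/t7.png

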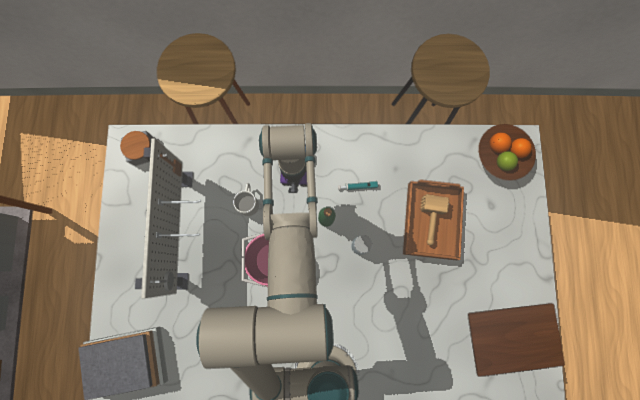

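```bash
python3 -m jog '[255,-2,0,-4,0,0,0, 255,-4,0,-9,0,0,0, 255,-6,0,-14,0,0,0, 255,-7,0,-19,0,0,0, 255,-7.5,0,-24,0,0,0, 255,-7.5,0,-26.1,0,0,0, 255,-7.5,0,-26.1,0,0,0, 255,-7.5,3,-26.1,0,0,0, 255,-7.5,8,-26.1,0,0,0, 255,-7.5,12,-26.1,0,0,0, 255,-7.5,12,-26.1,0,0,0]'
python3 - <<'E'
from h import *
s=get_state();w=get_image("wrist");cv2.imwrite("pics/w8.png",w["color"])
w=get_image("scene");cv2.imwrite("pics/s8.png",cv2.resize(w["color"][100:300,300:520],None,fx=3,fy=3))
E
```

```text
clock: 14.68
position: [0.3977, 0.1869, 0.1074]
ee_rot: [0.487, -0.491, 0.512, -0.509]
contact_force: [-0.1, 0.7, -1.5]
width: 0.0435
```

View pics/w8.png

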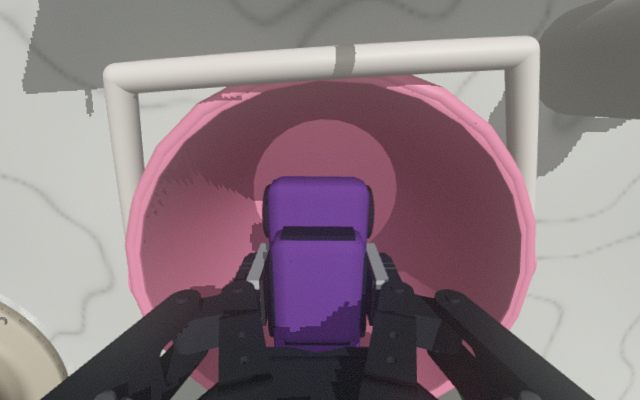

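View pics/s8.png

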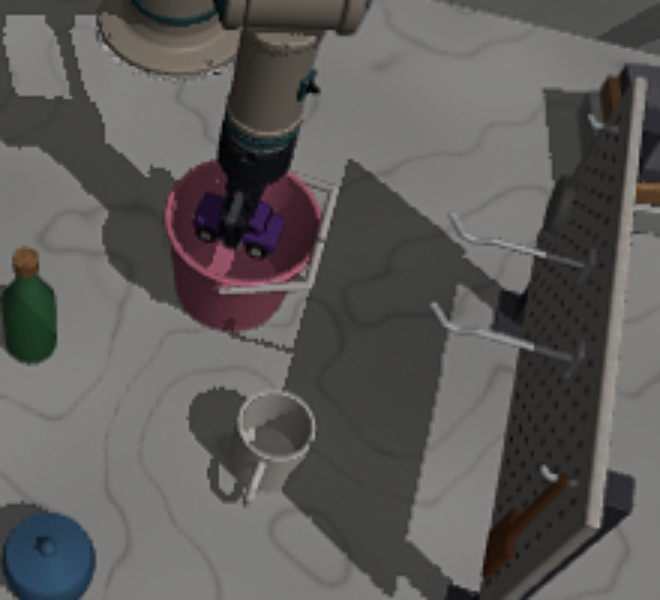

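```bash
python3 -m jog '[255,0,2,0,0,0,0, 255,0,4,0,0,0,0, 255,0,6,0,0,0,0, 255,0,6,0,0,0,0, 60,0,6,0,0,0,0, 60,0,6,0,0,0,0, 60,0,6,0,0,0,0, 60,0,2,0,0,0,0, 60,0,-4,0,0,0,0, 60,0,-10,0,0,0,0, 60,0,-14,0,0,0,0, 60,0,-14,0,0,0,0]'
python3 - <<'E'
from h import *
s=get_state();w=get_image("wrist");cv2.imwrite("pics/w9.png",w["color"])
# plan: hover over whistle; jaw across whistle (whistle axis ~ along y)
rows(s,[((.67,-.10,.25),target(-5))])
E
```

```text
clock: 16.27
position: [0.4006, 0.1885, 0.2541]
ee_rot: [-0.492, 0.487, -0.509, 0.512]
contact_force: [-0.2, 0.2, -0.5]
width: 0.0654
[ 0.67 -0.1   0.25] -> [27.71  0.57 28.12] [-0.059  0.327 -0.022]
```

View pics/w9.png

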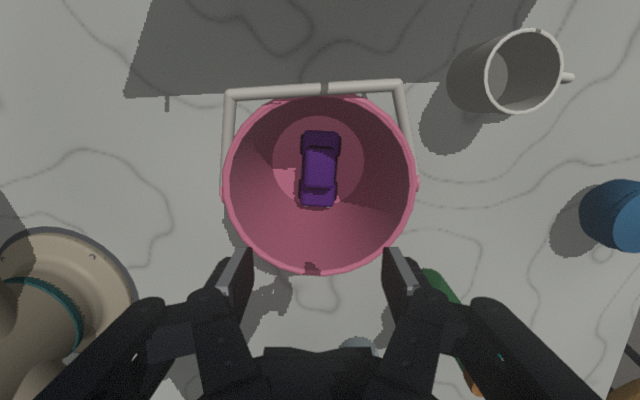

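```bash
python3 -m jog '[0,4,-1,4,0,0,0, 0,8,-2,8,0,0,0, 0,12,-2,12,0,0.3,0, 0,16,-2,16,0,0.3,0, 0,20,-2,20,0,0.3,0, 0,24,-1,25,0,0.3,0, 0,27,0,28,0,0.3,0, 0,27.7,0.5,28.1,0,0.3,0, 0,27.7,0.5,28.1,0,0.3,0, 0,27.7,0.5,28.1,0,0.3,0]'
python3 - <<'E'
from h import *
s=get_state();w=get_image("wrist");cv2.imwrite("pics/w10.png",w["color"])
hsv=cv2.cvtColor(w["color"],cv2.COLOR_BGR2HSV)
m=cv2.inRange(hsv,(80,100,40),(97,255,255));k,l,st,ce=cv2.connectedComponentsWithStats(m)
for i in range(1,k):
    if st[i,4]>100:
        r=cv2.minAreaRect(np.argwhere(l==i)[:,::-1].astype(np.float32));print(st[i],ce[i],r)
        print(plane(w,ce[i],.015,s),[plane(w,p,.015,s)[:2].round(4).tolist() for p in cv2.boxPoints(r)])
E
```

```text
clock: 17.58
position: [0.6668, -0.0994, 0.2454]
ee_rot: [0.479, -0.479, 0.521, -0.52]
contact_force: [0.1, -0.9, 0.5]
width: 0.0852
[ 316  155   29   85 1245] [330.4402 196.7478] ((330.3583679199219, 197.3294677734375), (83.47940063476562, 16.574234008789062), 81.25383758544922)
[ 0.6808 -0.1397  0.015 ] [[0.6662, -0.0869], [0.6868, -0.0855], [0.6963, -0.1988], [0.6739, -0.2006]]
```

View pics/w10.png

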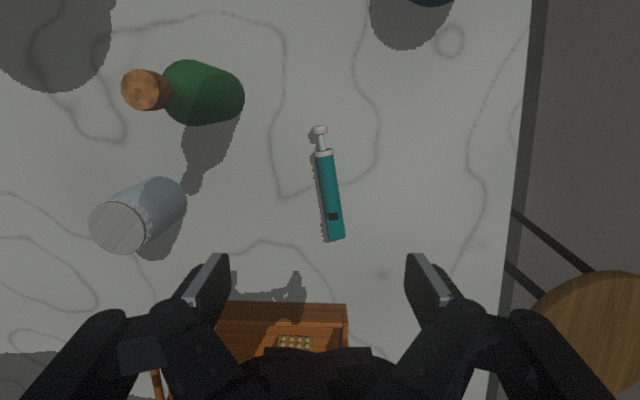

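Run:
```python
from h import *
s=get_state()
rows(s,[((.678,-.104,.06),target(4.3)),((.678,-.104,.004),target(4.3))])
```

```text
[ 0.678 -0.104  0.06 ] -> [ 0.38 18.59  1.13] [-0.002 -1.128 -0.003]
[ 0.678 -0.104  0.004] -> [ 0.39 24.19  1.13] [-0.002 -1.128 -0.003]
```

```bash
python3 -m jog '[0,0.4,5,1.1,0,-1.1,0, 0,0.4,10,1.1,0,-1.1,0, 0,0.4,15,1.1,0,-1.1,0, 0,0.4,20,1.1,0,-1.1,0, 0,0.4,23,1.1,0,-1.1,0, 0,0.4,24.4,1.1,0,-1.1,0, 0,0.4,24.4,1.1,0,-1.1,0, 0,0.4,24.4,1.1,0,-1.1,0]'
python3 - <<'E'
from h import *
s=get_state();w=get_image("wrist");cv2.imwrite("pics/w11.png",w["color"])
E
```

```text
clock: 18.62
position: [0.6797, -0.1056, 0.0033]
ee_rot: [0.518, -0.517, 0.481, -0.483]
contact_force: [0.5, -0.7, -0.3]
width: 0.0856
```

View pics/w11.png

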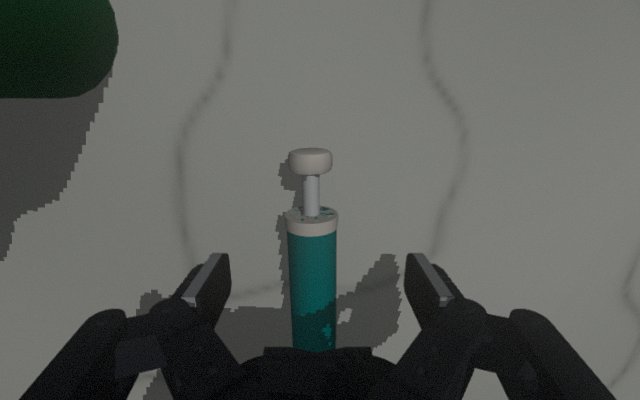

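```bash
python3 -m jog '[255,0,0,-0.1,0,0,0, 255,0,0,-0.1,0,0,0, 255,0,0,-0.1,0,0,0, 255,0,0,-0.1,0,0,0, 255,0,0,-0.1,0,0,0, 255,0,-2,-0.1,0,0,0, 255,0,-7,-0.1,0,0,0, 255,0,-13,-0.1,0,0,0, 255,0,-19,-0.1,0,0,0, 255,0,-25,-0.1,0,0,0, 255,0,-27,-0.1,0,0,0, 255,0,-27,-0.1,0,0,0]' 40
python3 - <<'E'
from h import *
s=get_state();w=get_image("wrist");cv2.imwrite("pics/w12.png",w["color"])
rows(s,[((.40,.19,.29),target(-65))])
E
```

```text
clock: 20.18
position: [0.6781, -0.1057, 0.2733]
ee_rot: [0.518, -0.516, 0.481, -0.483]
contact_force: [0.1, -0.7, -0.5]
width: 0.0226
[0.4  0.19 0.29] -> [-31.44  -1.81 -25.67] [-0.03   8.626 -0.009]
```

View pics/w12.png

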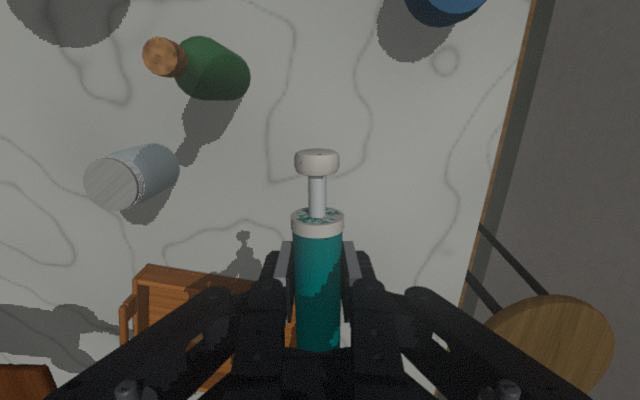

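```bash
python3 -m jog '[255,-4,-1,-3,0,1,0, 255,-8,-2,-6,0,2,0, 255,-12,-3,-9,0,3,0, 255,-16,-3,-12,0,4,0, 255,-20,-3,-16,0,5,0, 255,-24,-3,-20,0,6,0, 255,-28,-3,-23,0,7,0, 255,-31,-3,-25.7,0,8,0, 255,-31.4,-3,-25.7,0,8.6,0, 255,-31.4,-3,-25.7,0,8.6,0]'
python3 - <<'E'
from h import *
s=get_state();print(s["qpos"])
R=target(-65)*Rn.from_rotvec([0,0,np.radians(48)])
M=R.as_matrix();g=.0187
# grasp pt = tcp - g*y
print(M)
c=np.array([.40,.188]); u=-M[:2,0]/np.linalg.norm(M[:2,0])  # outward
for zg in (.22,.15):
    gp=np.r_[c+u*.022,zg];rows(s,[(gp+g*M[:,1],R)])
    print("mouth end",gp+M[:,0]*.097,"knob end",gp-M[:,0]*.053)
E
```

```text
clock: 21.48
position: [0.3978, 0.1898, 0.2994]
ee_rot: [-0.154, 0.156, -0.69, 0.69]
contact_force: [-0.0, -0.2, -0.9]
width: 0.0226
[ 0.2872  0.0375  1.6333 -0.0001  1.4743  1.4157]
[[-0.6064  0.6735  0.4226]
 [-0.2828  0.3141 -0.9063]
 [-0.7431 -0.6691 -0.    ]]
[0.4325 0.2032 0.2075] -> [-3.74  9.18  0.28] [0.021 0.039 6.025]
mouth end [0.3611 0.1699 0.1479] knob end [0.4521 0.2123 0.2594]
[0.4325 0.2032 0.1375] -> [-3.77 16.18  0.29] [0.021 0.039 6.025]
mouth end [0.3611 0.1699 0.0779] knob end [0.4521 0.2123 0.1894]
```

```bash
python3 -m jog '[255,-1,0,0.2,0,0,1.2, 255,-2,1,0.3,0,0,2.4, 255,-3,3,0.3,0,0,3.6, 255,-3.7,5,0.3,0,0,4.8, 255,-3.7,9,0.3,0,0,6, 255,-3.7,9,0.3,0,0,6, 255,-3.7,12,0.3,0,0,6, 255,-3.7,15,0.3,0,0,6, 255,-3.7,16.2,0.3,0,0,6, 255,-3.7,16.2,0.3,0,0,6, 255,-3.7,16.2,0.3,0,0,6]'
python3 - <<'E'
from h import *
s=get_state();print(s["qpos"],s["contact_force"])
w=get_image("wrist");cv2.imwrite("pics/w13.png",w["color"])
w=get_image("scene");cv2.imwrite("pics/s13.png",cv2.resize(w["color"][100:300,300:520],None,fx=3,fy=3))
E
```

```text
clock: 22.85
position: [0.434, 0.2071, 0.1438]
ee_rot: [0.423, 0.138, 0.696, -0.563]
contact_force: [0.9, 0.5, 0.1]
width: 0.0224
[ 0.0934  0.0083  2.5217  2.1872  0.3298 -0.8801] [0.9095 0.5188 0.074 ]
```

View pics/w13.png

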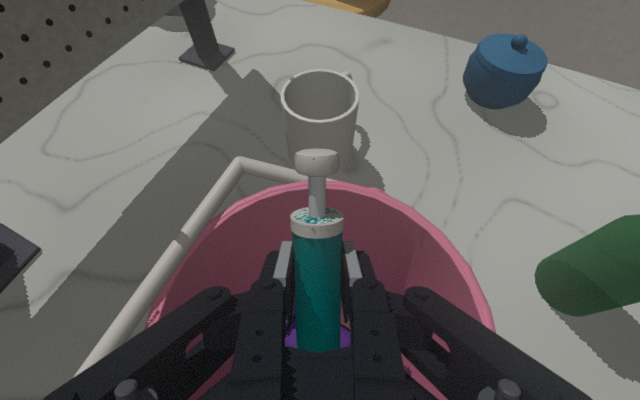

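View pics/s13.png

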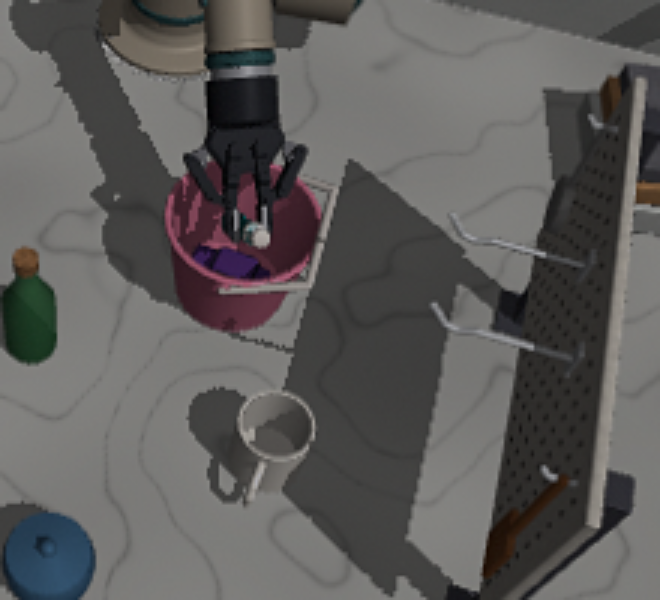

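```bash
python3 -m jog '[255,0.8,0.7,0,0,0,0, 255,0.8,0.7,0,0,0,0, 100,0.8,0.7,0,0,0,0, 100,0.8,0.7,0,0,0,0, 100,0.8,0.7,0,0,0,0, 100,0.8,0.7,0,0,0,0, 100,-1,-3,0,0,0,0, 100,-4,-7,0,0,0,0, 100,-8,-10,0,0,0,0, 100,-12,-13,0,0,0,0, 100,-12,-13,0,0,0,0]'
python3 - <<'E'
from h import *
s=get_state();print(s["qpos"],s["contact_force"])
w=get_image("wrist");cv2.imwrite("pics/w14.png",w["color"])
w=get_image("scene");cv2.imwrite("pics/s14.png",cv2.resize(w["color"][100:300,300:520],None,fx=3,fy=3))
E
```

```text
clock: 24.32
position: [0.4171, 0.2262, 0.2405]
ee_rot: [0.431, 0.128, 0.71, -0.542]
contact_force: [-0.6, 1.3, -0.3]
width: 0.0518
[ 0.1005 -0.2251  2.3408  0.9812  0.3851  0.387 ] [-0.6446  1.3298 -0.2777]
```

View pics/w14.png

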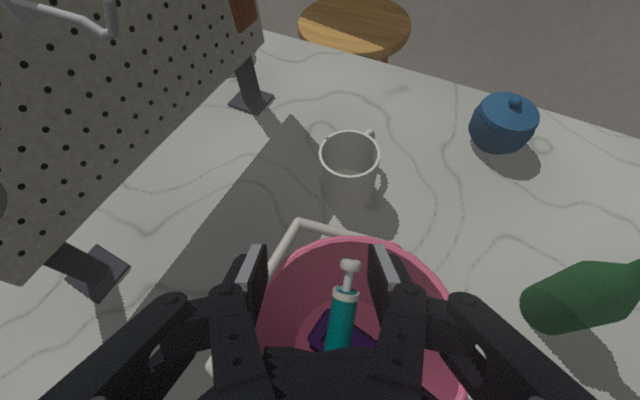

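View pics/s14.png

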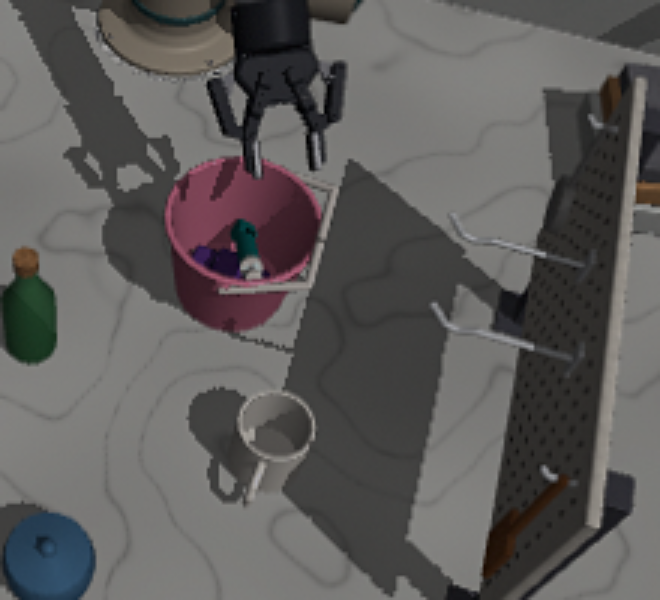

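Run:
```python
from h import *
s=get_state()
R=target(-65)
rows(s,[((.36,.17,.36),R),((.46,-.125,.30),target(-45))])
```

```text
[0.36 0.17 0.36] -> [ -3.67 -13.61   1.73] [ 0.418  0.282 -6.135]
[ 0.46  -0.125  0.3  ] -> [  3.44 -14.34  32.64] [-0.656 -2.062 -6.137]
```

```bash
python3 -m jog '[60,-1,-4,0.5,0,0,-1, 60,-2,-8,1,0,0,-2, 60,-3,-12,1.7,0.1,0,-3, 60,-3.7,-13.6,1.7,0.2,0.1,-4, 60,-3.7,-13.6,1.7,0.3,0.2,-5, 60,-3.7,-13.6,1.7,0.4,0.3,-6.1, 60,-3.7,-13.6,1.7,0.4,0.3,-6.1, 60,-3.7,-13.6,1.7,0.4,0.3,-6.1, 60,-3.7,-13.6,1.7,0.4,0.3,-6.1]'
python3 - <<'E'
from h import *
s=get_state();print(s["qpos"],tool(s).as_matrix())
rows(s,[((.46,-.125,.28),target(-45)),((.46,-.125,.28),target(-20))])
w=get_image("wrist");cv2.imwrite("pics/w15.png",w["color"])
E
```

```text
clock: 25.55
position: [0.358, 0.1698, 0.357]
ee_rot: [0.151, -0.153, 0.693, -0.688]
contact_force: [-0.3, 0.5, 0.2]
width: 0.0651
[ 0.2592 -0.0522  1.5847  0.0081  1.6109  1.3965] [[-0.9074 -0.0038  0.4204]
 [-0.4204  0.0074 -0.9073]
 [ 0.0003 -1.     -0.0083]]
[ 0.46  -0.125  0.28 ] -> [ 3.14  7.44 31.1 ] [ 0.059 -2.518 -0.008]
[ 0.46  -0.125  0.28 ] -> [ 3.14  7.44 31.1 ] [ 0.057 -5.643 -0.021]
```

View pics/w15.png

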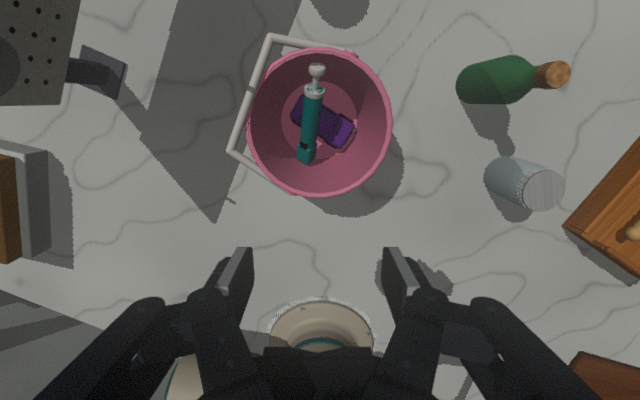

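```bash
python3 -m jog '[0,0,1,4,0,-0.5,0, 0,0.5,2,9,0,-1,0, 0,1,3,14,0,-1.5,0, 0,1.5,4,19,0,-2,0, 0,2,5,24,0,-2.5,0, 0,3,6,29,0,-2.5,0, 0,3.1,7.4,31.1,0,-2.5,0, 0,3.1,7.4,31.1,0,-2.5,0, 0,3.1,7.4,31.1,0,-2.5,0, 0,3.1,7.4,31.1,0,-2.5,0]'
python3 - <<'E'
from h import *
s=get_state();print(s["position"],tool(s).as_matrix()[:,1])
w=get_image("wrist");cv2.imwrite("pics/w16.png",cv2.resize(w["color"],None,fx=1.25,fy=1.25))
print(proj(w,[[.456,-.1255,.106]],s))
E
```

```text
clock: 26.85
position: [0.4615, -0.1232, 0.2816]
ee_rot: [0.27, -0.27, 0.656, -0.651]
contact_force: [-0.3, 0.3, -0.4]
width: 0.0852
[ 0.4615 -0.1232  0.2816] [-0.0028  0.0062 -1.    ]
[[315.705  182.8223]]
```

View pics/w16.png

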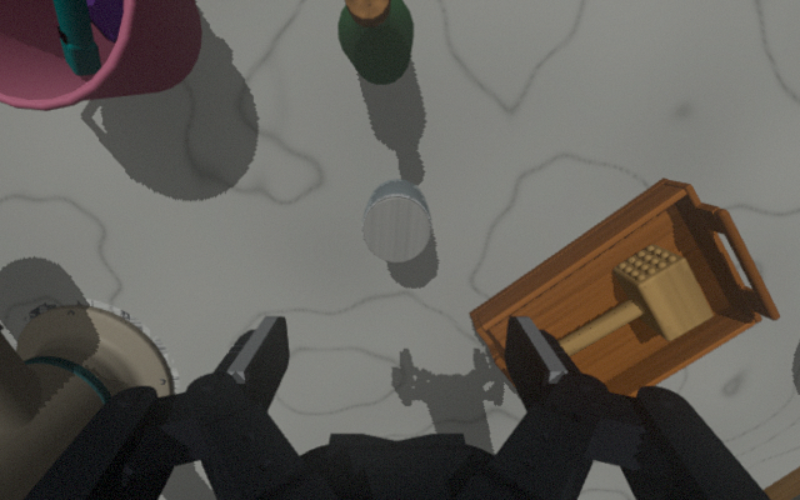

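Run:
```python
from h import *
s=get_state();w=get_image("wrist")
p=plane(w,(317.2,182.4),.106,s);a=plane(w,(290.5,180),.106,s);b=plane(w,(344.8,180),.106,s);print(p,np.linalg.norm(a-b))
rows(s,[((p[0],p[1],.12),target(-45)),((p[0],p[1],.080),target(-45))])
```

```text
[ 0.4576 -0.1265  0.106 ] 0.05899074536516025
[ 0.4576 -0.1265  0.12  ] -> [ 0.54 16.15  0.04] [ 0.045 -0.007 -0.016]
[ 0.4576 -0.1265  0.08  ] -> [ 0.55 20.15  0.06] [ 0.045 -0.007 -0.016]
```

```bash
python3 -m jog '[0,0.5,5,0,0,0,0, 0,0.5,10,0,0,0,0, 0,0.5,15,0,0,0,0, 0,0.5,19,0,0,0,0, 0,0.5,20.7,0,0,0,0, 0,0.5,20.7,0,0,0,0, 0,0.5,20.7,0,0,0,0]' 60
python3 - <<'E'
from h import *
s=get_state();print(s["position"],tool(s).as_matrix()[:,1])
w=get_image("wrist");cv2.imwrite("pics/w17.png",w["color"])
E
```

```text
clock: 27.82
position: [0.4582, -0.1269, 0.0747]
ee_rot: [0.27, -0.27, 0.656, -0.651]
contact_force: [0.0, -0.2, 0.5]
width: 0.0856
[ 0.4582 -0.1269  0.0747] [-0.0023  0.0054 -1.    ]
```

View pics/w17.png

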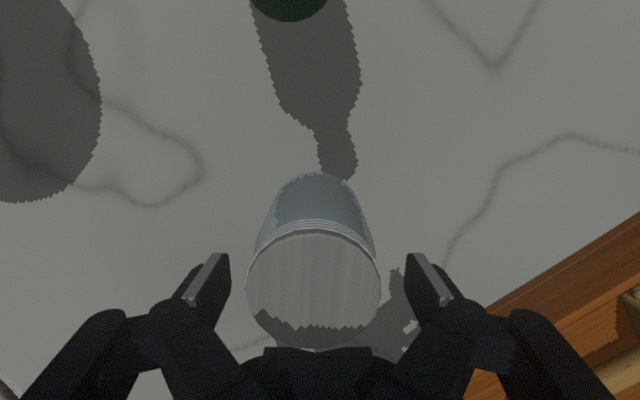

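```bash
python3 -m jog '[255,0,0,0,0,0,0, 255,0,0,0,0,0,0, 255,0,0,0,0,0,0, 255,0,0,0,0,0,0, 255,0,0,0,0,0,0, 255,0,-1,0,0,0,0, 255,0,-3,0,0,0,0, 255,0,-6,0,0,0,0, 255,0,-10,0,0,0,0, 255,0,-14,0,0,0,0, 255,0,-16,0,0,0,0, 255,0,-16,0,0,0,0]' 60
python3 - <<'E'
from h import *
s=get_state();print(s["position"],tool(s).as_matrix()[:,1],s["contact_force"])
w=get_image("wrist");cv2.imwrite("pics/w18.png",w["color"])
T=get_image("top");cv2.imwrite("pics/t18.png",cv2.resize(T["color"][150:300,330:500],None,fx=4,fy=4))
S=get_image("scene");cv2.imwrite("pics/s18.png",cv2.resize(S["color"][100:250,150:350],None,fx=4,fy=4))
E
```

```text
clock: 29.38
position: [0.4586, -0.1282, 0.2354]
ee_rot: [0.27, -0.269, 0.655, -0.652]
contact_force: [0.3, 0.2, -4.4]
width: 0.0582
[ 0.4586 -0.1282  0.2354] [-0.0007  0.0046 -1.    ] [ 0.2542  0.1859 -4.383 ]
```

View pics/w18.png

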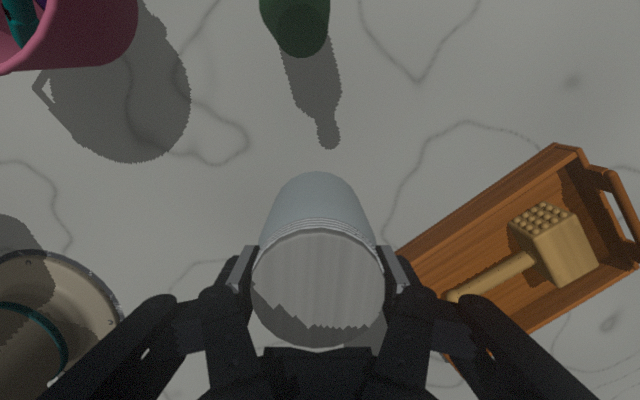

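View pics/s18.png

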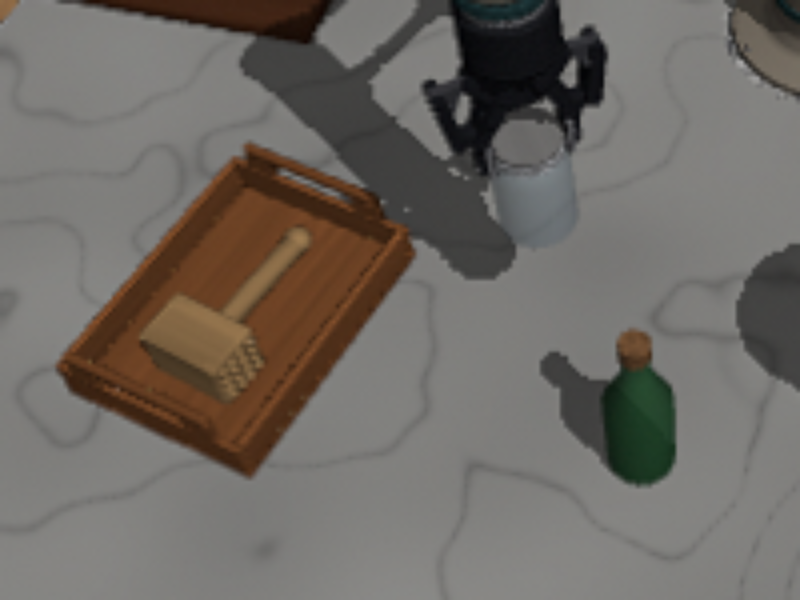

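View pics/t18.png

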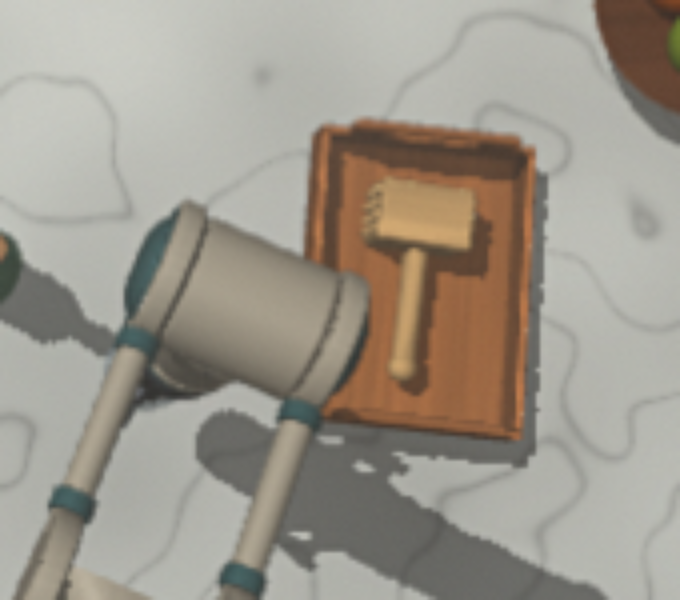

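Run:
```python
from h import *
T=get_image("top");S=get_image("scene")
def pt(x,y):return ((x+.5)/4+330-.5,(y+.5)/4+150-.5)
def ps(x,y):return ((x+.5)/4+150-.5,(y+.5)/4+100-.5)
for n,uv,z in(("UL",(316,127),.045),("UR",(537,152),.045),("LR",(520,440),.045)):print("T",n,plane(T,pt(*uv),z))
for n,uv,z in(("UR",(66,363),.045),("UL",(250,468),.045),("LL",(411,240),.045)):print("S",n,plane(S,ps(*uv),z))
print("T handle top",plane(T,pt(416,252),.028),"end",plane(T,pt(401,381),.028), "R edge mid",plane(T,pt(420,320),.028),"L edge",plane(T,pt(397,320),.028))
print("T right wall floor",plane(T,pt(515,260),.008),plane(T,pt(508,425),.008))
print("S handle",plane(S,ps(300,236),.028),plane(S,ps(232,317),.028))
print("T head",[plane(T,pt(*q),.056) for q in((383,181),(474,190),(469,249),(368,240))])
```

```text
T UL [ 0.6857 -0.308   0.045 ]
T UR [ 0.6622 -0.5123  0.045 ]
T LR [ 0.3991 -0.4798  0.045 ]
S UR [ 0.6664 -0.5049  0.045 ]
S UL [ 0.704  -0.2992  0.045 ]
S LL [ 0.4408 -0.2762  0.045 ]
T handle top [ 0.5716 -0.3998  0.028 ] end [ 0.4533 -0.3799  0.028 ] R edge mid [ 0.5088 -0.4002  0.028 ] L edge [ 0.5089 -0.379   0.028 ]
T right wall floor [ 0.5668 -0.4988  0.008 ] [ 0.4139 -0.4828  0.008 ]
S handle [ 0.4607 -0.3856  0.028 ] [ 0.5643 -0.4003  0.028 ]
T head [array([ 0.6329, -0.3645,  0.056 ]), array([ 0.6245, -0.4476,  0.056 ]), array([ 0.5702, -0.4398,  0.056 ]), array([ 0.5786, -0.3482,  0.056 ])]
```

Run:
```python
from h import *
s=get_state()
rows(s,[((.492,-.443,.20),target(-45))])
```

```text
[ 0.492 -0.443  0.2  ] -> [19.77  2.98 24.87] [ 0.073 -0.021 -0.003]
```

```bash
python3 -m jog '[255,1,0,1,0,0,0, 255,3,0,4,0,0,0, 255,6,0,7.5,0,0,0, 255,9,0,11,0,0,0, 255,12,0,15,0,0,0, 255,15,1,19,0,0,0, 255,17.5,2,22,0,0,0, 255,19,3,24,0,0,0, 255,19.8,3,24.9,0.1,0,0, 255,19.8,3,24.9,0.1,0,0, 255,19.8,3,24.9,0.1,0,0, 255,19.8,3,24.9,0.1,0,0]'
python3 - <<'E'
from h import *
s=get_state();print(s["position"],tool(s).as_matrix()[:,1],s["contact_force"])
w=get_image("wrist");cv2.imwrite("pics/w19.png",cv2.resize(w["color"],None,fx=1.25,fy=1.25))
# predicted jar footprint circle on tray floor
j=[.492,-.443];print(proj(w,[[j[0]+.033*np.cos(a),j[1]+.033*np.sin(a),.008] for a in np.arange(0,6.28,.785)],s)*1.25)
S=get_image("scene");cv2.imwrite("pics/s19.png",cv2.resize(S["color"][100:250,130:330],None,fx=4,fy=4))
E
```

```text
clock: 31.12
position: [0.4933, -0.4427, 0.2025]
ee_rot: [-0.272, 0.269, -0.651, 0.656]
contact_force: [0.4, 0.4, -3.4]
width: 0.0584
[ 0.4933 -0.4427  0.2025] [ 0.0064 -0.0041 -1.    ] [ 0.4019  0.4138 -3.4092]
[[419.5645 193.0649]
 [393.5556 182.3328]
 [367.6068 193.2213]
 [357.6527 218.6349]
 [368.7785 242.9974]
 [393.774  252.7542]
 [418.7013 242.8789]
 [429.691  218.4974]]
```

View pics/w19.png

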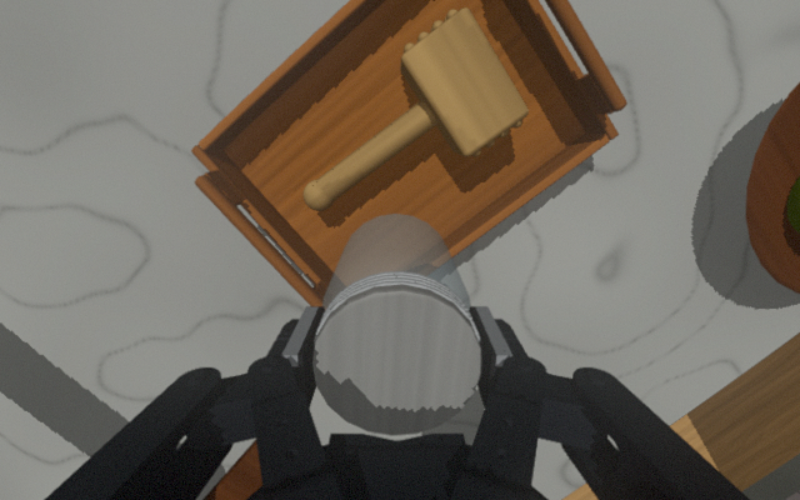

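View pics/s19.png

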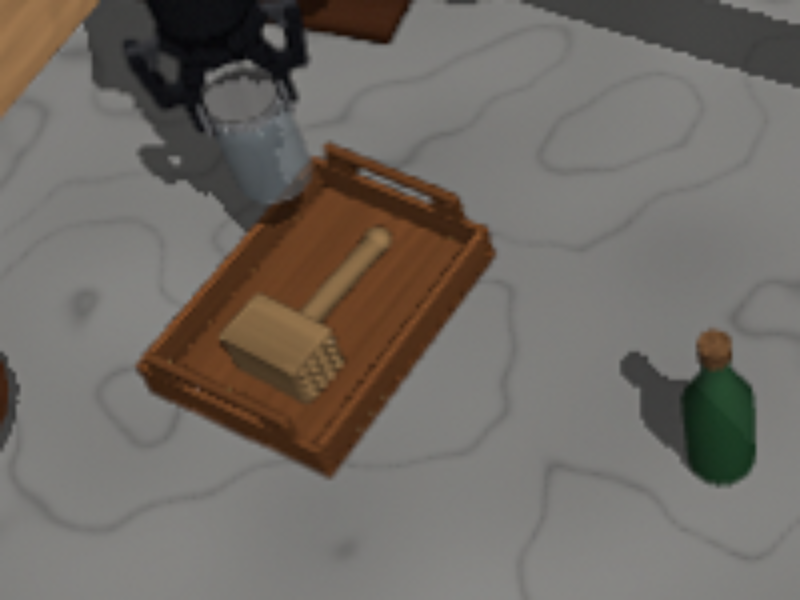

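Run:
```python
import cv2
im=cv2.imread("pics/w19.png")[60:320,180:640];cv2.imwrite("pics/w19c.png",cv2.resize(im,(800,452),interpolation=cv2.INTER_CUBIC))
```

```text
(no output)
```

View pics/w19c.png

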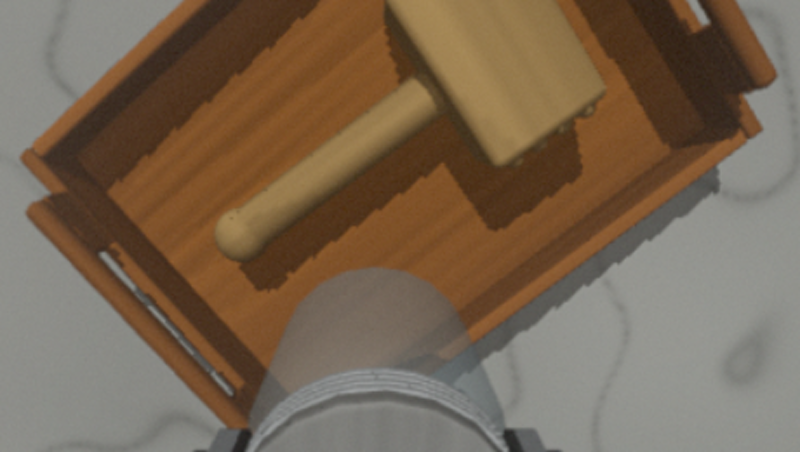

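Run:
```python
from h import *
s=get_state();w=get_image("wrist")
def p(x,y):return (((x/1.739)+180)/1.25,((y/1.739)+60)/1.25)
I=lambda n,q,z:print(n,plane(w,p(*q),z,s))
I("wall outer top far",(758,137),.045);I("wall outer top",(475,345),.045);
I("wall inner floor?",(690,150),.008);I("inner top",(738,128),.045);I("inner top",(470,322),.045);I("floor wall",(440,315),.008)
I("bulge",(238,235),.028);I("handle start",(430,97),.028)
I("+y wall outer corner",(30,155),.045)
I("-x bar end",(245,425),.045)
I("jar bottom far",(378,268),.129)
```

```text
wall outer top far [ 0.6653 -0.5151  0.045 ]
wall outer top [ 0.5089 -0.4971  0.045 ]
wall inner floor? [ 0.6511 -0.5114  0.008 ]
inner top [ 0.6611 -0.5055  0.045 ]
inner top [ 0.5151 -0.4868  0.045 ]
floor wall [ 0.5025 -0.4846  0.008 ]
bulge [ 0.4639 -0.3797  0.028 ]
handle start [ 0.5738 -0.3999  0.028 ]
+y wall outer corner [ 0.43   -0.2899  0.045 ]
-x bar end [ 0.3984 -0.4461  0.045 ]
jar bottom far [ 0.5152 -0.4232  0.129 ]
```

```bash
python3 -m jog '[255,0,1,0,-0.05,0,0, 255,0,3,0,-0.08,0,0, 255,0,5.5,0,-0.08,0,0, 255,0,8,0,-0.08,0,0, 255,0,9.8,0,-0.08,0,0, 255,0,10.8,0,-0.08,0,0, 255,0,11.3,0,-0.08,0,0, 255,0,11.3,0,-0.08,0,0, 255,0,11.3,0,-0.08,0,0]'
python3 - <<'E'
from h import *
s=get_state();print(s["position"],tool(s).as_matrix()[:,1],s["contact_force"])
w=get_image("wrist");cv2.imwrite("pics/w20.png",w["color"])
S=get_image("scene");cv2.imwrite("pics/s20.png",cv2.resize(S["color"][100:250,130:330],None,fx=4,fy=4))
E
```

```text
clock: 32.4
position: [0.4941, -0.4447, 0.0896]
ee_rot: [0.27, -0.27, 0.655, -0.653]
contact_force: [-0.1, 0.4, -2.6]
width: 0.0587
[ 0.4941 -0.4447  0.0896] [-0.0009  0.0028 -1.    ] [-0.0908  0.3643 -2.5767]
```

View pics/w20.png

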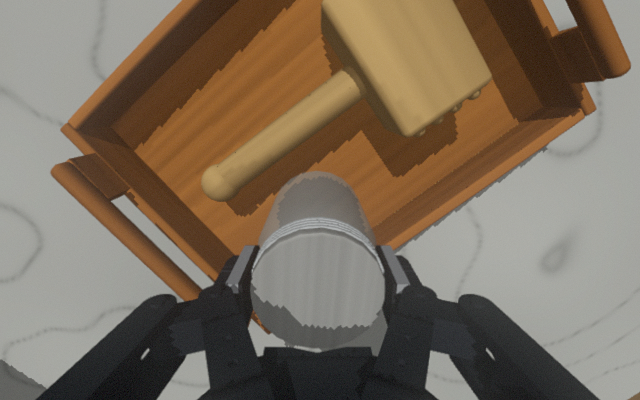

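View pics/s20.png

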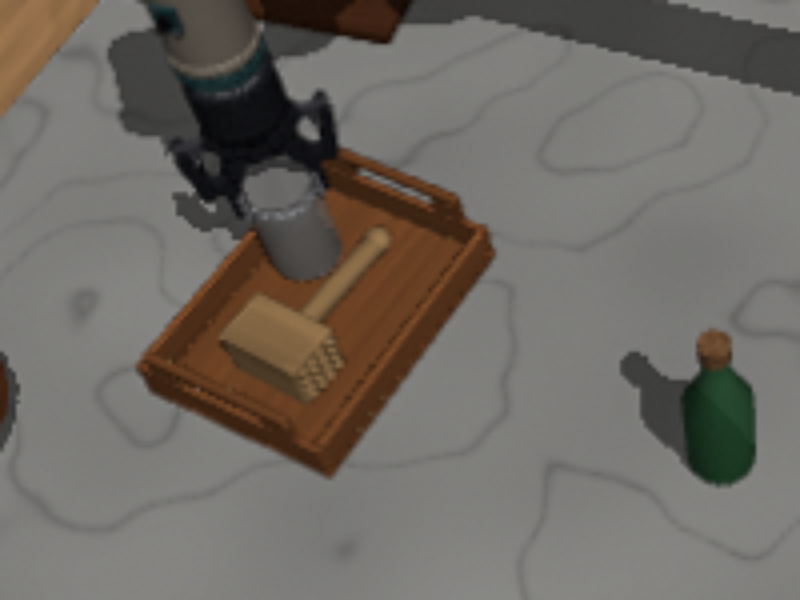

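```bash
python3 -m jog '[255,-0.2,0.1,-0.2,0,0,0, 255,-0.2,0.3,-0.2,0,0,0, 255,-0.2,0.4,-0.2,0,0,0, 255,-0.2,0.5,-0.2,0,0,0, 255,-0.2,0.5,-0.2,0,0,0]' 
python3 -m jog '[255,0,0.05,0,0,0,0, 255,0,0.1,0,0,0,0, 255,0,0.1,0,0,0,0]'
```

```text
clock: 33.12
position: [0.4935, -0.4414, 0.0835]
ee_rot: [0.269, -0.27, 0.655, -0.652]
contact_force: [-0.7, 0.3, -3.8]
width: 0.0582
clock: 33.5
position: [0.4937, -0.4415, 0.0831]
ee_rot: [0.27, -0.27, 0.655, -0.652]
contact_force: [-0.8, 0.8, -1.3]
width: 0.0582
```

```bash
python3 -m jog '[255,0,0.05,0,0,0,0, 255,0,0.1,0,0,0,0, 255,0,0.1,0,0,0,0]'; python3 -m jog '[255,0,0.05,0,0,0,0, 255,0,0.05,0,0,0,0]'
```

```text
clock: 33.88
position: [0.4936, -0.4415, 0.083]
ee_rot: [0.27, -0.27, 0.655, -0.652]
contact_force: [-2.2, 2.2, 6.0]
width: 0.0582
clock: 34.12
position: [0.4936, -0.4415, 0.083]
ee_rot: [0.27, -0.27, 0.655, -0.652]
contact_force: [-1.3, 2.1, 7.8]
width: 0.0585
```

```bash
python3 -m jog '[70,0,0,0,0,0,0, 0,0,0,0,0,0,0, 0,0,0,0,0,0,0, 0,0,0,0,0,0,0, 0,0,-2,0,0,0,0, 0,0,-5,0,0,0,0, 0,0,-9,0,0,0,0, 0,0,-14,0,0,0,0, 0,0,-19,0,0,0,0, 0,0,-22,0,0,0,0, 0,0,-22,0,0,0,0]'
python3 - <<'E'
from h import *
s=get_state();print(s["contact_force"])
w=get_image("wrist");cv2.imwrite("pics/w21.png",w["color"])
for n in("scene","top"):cv2.imwrite(f"pics/{n}21.png",get_image(n)["color"])
E
```

```text
clock: 35.5
position: [0.495, -0.4433, 0.3042]
ee_rot: [-0.27, 0.269, -0.653, 0.654]
contact_force: [1.0, -0.6, -0.5]
width: 0.0854
[ 1.0261 -0.5966 -0.5353]
```

View pics/w21.png

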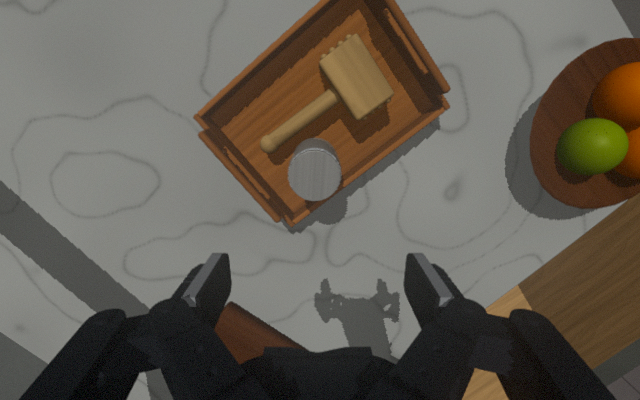

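View pics/scene21.png

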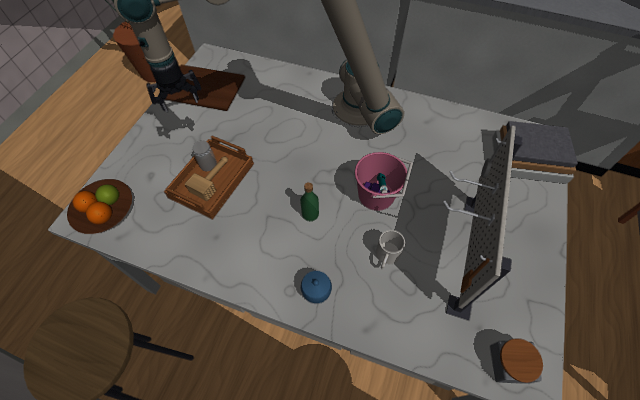

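View pics/top21.png

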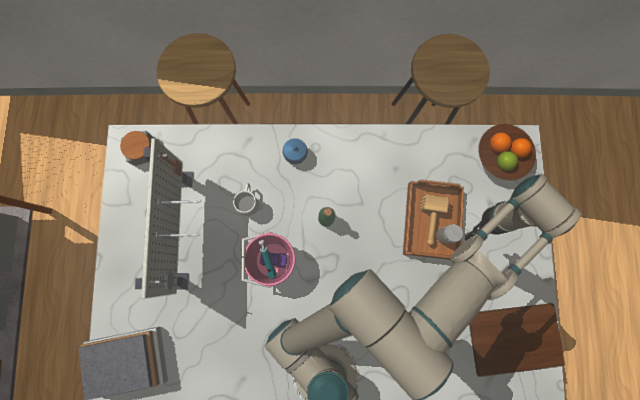

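Run:
```python
from h import *
from rig import sign_off
s=get_state();w=get_image("wrist")
a=plane(w,(288.5,172),.114,s);b=plane(w,(341,172),.114,s);print((a+b)/2,np.linalg.norm(a-b))
a0=cv2.imread("pics/top0.png").astype(int);a1=cv2.imread("pics/top21.png").astype(int)
for n,(x,y,ww,h) in dict(mug=(228,178,32,38),sugar=(280,136,30,30),cruet=(316,204,22,24)).items():print(n,np.abs(a0-a1)[y:y+h,x:x+ww].mean().round(2))
print(sign_off())
```

```text
[ 0.494  -0.4362  0.114 ] 0.05831305051405238
mug 5.37
sugar 4.98
cruet 4.43
the job is handed in; nothing more can be done
None
```

I finished the job in the order asked and handed it in at about 35.5 s of robot time, with the gripper open and well clear of everything.

- **Bucket:** I lifted it off both hooks by the bail and stood it upright on the counter at about (0.40, 0.19). The bail is folded down along the rim.
- **Toys:** The car sits flat on the bucket floor. The whistle went in tilted and lies on top of the car, below the rim in the pictures.
- **Jar:** I carried it upright by the cap and lowered it onto the tray floor beside the mallet handle. I let go only once it was standing, with about 8 N of contact. The last wrist view put the cap at about (0.494, -0.436), measuring 58 mm across against the given 60 mm. The tool was at (0.494, -0.442) when I let go, so the two positions disagree by about 5 mm.
- **Mug, cruet and sugar bowl:** They look unmoved, at the same pixel positions in the first and last pictures. The picture difference there was small (4 to 5 grey levels), but I had no unmoved area measured to compare it with.

My position measurements from the fixed cameras differed from each other by up to about 15 mm, so I used the wrist camera for the final aim at each grasp and for placing the jar. No contact readings came near the limits: the highest I saw was about 15 N, when the bucket touched down. I did not log force between calls.

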